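Load the polish bottle into the sprung pusher tray

ROBOT

A 6-joint arm with a two-finger parallel gripper is mounted at the origin on the work surface. World frame = base frame: x ahead of the robot, y to its left, z up, the work surface at z = 0. Lengths are in m, angles in rad, forces in N, time in s.
With the tool pointing down it reaches from about 0.3 to 0.775 m from the base axis. Payload 14.6 kg.
Tool frame: the origin (TCP) lies at the very end of the fingers, on their centre line; the grasp point (between the pads) lies 19 mm behind it; z points along the fingers, y is the line along which they close (so a half turn about z gives the same grasp; the last joint's range is limited). The gripper opens to 94 mm and grips with 3 to 60 N. Pads are 16 mm wide; open, the fingers measure 119 mm over their backs; the gripper's body (75 mm by 177 mm) begins 78 mm behind the grasp point.
Start: joints at [1.063, 0.3, 1.521, -0, 1.321, -0.067], TCP at [0.235, 0.497, 0.205] pointing down, gripper open.
Joint ranges: [-3.03, 3.03], [-0.79, 2.21], [0.23, 2.52], [-1.04, 4.18], [0, 3.07], [-2.55, 2.55]. Speed limits (rad/s): [2.22, 2.22, 2.57, 3.14, 3.14, 3.14].

INTERFACE

Orientations are given as a unit quaternion [w, x, y, z].
In Python, from rig import ctrl gives the robot as it stands. Calls block until the motion is done:
- ctrl.move_pose(position, orientation): joint-space move of the TCP to a pose.
- ctrl.move_l(position, orientation=None, vel=0.15, threshold=None): straight line of the TCP; orientation=None keeps the orientation; vel is the mean speed in m/s. With threshold (N) it stops when the force on the tool has changed by that much, and returns True; else False.
- ctrl.goto_joints(angles): joint-space move.
- ctrl.gripper_to(opening, grasp_force=None): opening from 0.0 (shut) to 1.0 (fully open); grasp_force is the grip in N (None keeps the last); returns when the fingers have stopped.
- ctrl.sleep(seconds).
- ctrl.ik(position, orientation): joint angles nearest the present ones, or None.
- ctrl.grab_frame(name): name is "scene" or "side" or "wrist"; returns a dict with "pixels" (384x512x3 uint8, red, green, blue), "depth" (384x512 float32, m along the optical axis (not along the pixel's ray), 0 where there is no reading), "fx", "fy", "cx", "cy" (pixels), "rvec" (rotation vector, rad) and "tvec" (3), from world to camera coordinates, as OpenCV has them. Camera axes: x right, y down, z forward; pixel columns grow to the right and rows downward; lengths in m; the calibration is good to about 2 mm. The wrist camera is an equidistant fisheye: a pixel r from the principal point sees the ray r / f radians off the axis. A picture is of the moment at which its call begins.
A pose or a line that the arm cannot do raises ctrl.Unreachable and nothing moves.
- ctrl.job_done(): hands the job in; it is judged then, once.
Readings, each from a call of its own:
- ctrl.read_time_s(): time.
- ctrl.read_joint_positions(): joint angles.
- ctrl.read_qd(): joint speeds.
- ctrl.read_tau(): joint torques, N m.
- ctrl.read_ee_pos(): TCP position.
- ctrl.read_tool_rot(): TCP orientation.
- ctrl.read_wrist_force(): force on the tool from outside, world axes, zero at the start.
- ctrl.read_ft_torque(): the same for the moment, N m.
- ctrl.read_gripper_width(): opening from 0.0 (shut) to 1.0 (fully open).
- ctrl.read_gripper_force(): force on a finger pad.
Only numpy, scipy, OpenCV 4.12 (cv2) and the standard library are available. Lean on these libraries where they do the work, as an engineer would, in place of code of your own. Each camera call takes 0.05 s, during which the arm holds its last target. There are 200 camera calls.

TASK

Reload the white pusher tray on the nail desk with the red polish bottle. Pull the pusher fully back by its yellow post until it stays back by itself, stand the red bottle upright in the empty track in front of it and let go of the bottle, then nudge the post forward off its catch so that the spring closes the pusher against the bottle and holds it upright against the front wall of the tray.

Things in the scene. Friction and masses are not known exactly. Their poses are not given: they have to be found in the camera images.
- tray: White feed tray fixed to the desk, open on top, 178 long (x) x 60 wide (y). Origin on the desk under the track's middle line; x runs along the track from the front wall to the rear, z up. Floor top 6 above the desk; side walls 4 thick, 32 high, 52 apart inside; front wall 36 high, inner face at x = -80; rear wall 22 high at x = +90 mm.
- pocket (a point): Point on the tray's floor, 6 mm above the desk, at x = -37, y = 0 mm of the tray: middle of the space for the bottle, 86 long and 52 wide, between the front wall and the pusher plate when the pusher is fully back. Axes as the tray's. Anywhere in that space will do.
- pusher (a joint): Travel (m) of the sprung grey pusher along the tray's +x: 0 closed at the front (its start), 0.08 fully back at its stop. Spring and over-centre weight drive it forward with 2 to 5 N, fading to nothing near 0.067; beyond, the weight holds it back at 0.08 with 1.5 N. Moved forward below 0.06 it closes by itself, damped, in about 2 s. Closed on the bottle it reads about 0.027.
- grip (a point): Grip point on the axis of the pusher's upright yellow post, 72 mm above the desk. The post is 16 x 16 mm, square to the tray, its top 84 above the desk; it moves with the pusher, 34 behind (+x) the pusher plate's front face. Axes as the tray's. All else is under 43 mm, but for a brass weight at the tray's left rear (x +20 to 133, y +28 to 66, up to 103 high).
- bottle_red: Red nail polish bottle with a black cap, standing loose among like bottles of other colours (blue, green, white, yellow). Round: body 33 diameter and 42 high, cap 18 diameter from 42 to 82 mm high; about 55 g. Origin at the centre of its underside, z up.
Mind the look-alikes: they are no part of the job. Of the things shaped like the bottle_red, the red one is meant.

How it is judged:
On the way, in this order (a step that is already met when the one before it is completed fails the run):
1. the pusher is pulled back to its catch while the track is empty (value of joint pusher above 0.07 m and horizontal distance between bottle_red and pocket above 0.06 m), for 0.2 s.
2. the red bottle stands upright in the track in front of the pusher, which is still back, and is let go (y of bottle_red in the frame of tray between -0.015 and 0.015 m and z of bottle_red in the frame of tray between 0.001 and 0.012 m and angle between bottle_red's own z axis and vertical below 0.17 rad and x of bottle_red in the frame of tray between -0.07 and -0.003 m and value of joint pusher above 0.07 m and contact force between bottle_red and the fingers below 0.1 N), for 0.2 s.
At the end, for the whole second after the job is handed in: The red bottle stands in the tray's track (within 15 mm of its centre line, on the floor, upright within 10 degrees), within about 7 mm of touching the front wall and at rest; the pusher has closed on it (joint between 0.019 and 0.035) and presses it with more than 1 N (y of bottle_red in the frame of tray between -0.015 and 0.015 m and z of bottle_red in the frame of tray between 0.001 and 0.012 m and angle between bottle_red's own z axis and vertical below 0.17 rad and x of bottle_red in the frame of tray between -0.07 and -0.056 m and value of joint pusher between 0.019 and 0.035 m and linear speed of bottle_red below 0.02 m/s and contact force between bottle_red and pusher above 1 N).
It also fails if it takes over 67 s, if anything falls off the work surface, if the arm or the gripper's body presses on something with over 40 N, if the wrist force passes 120 N, or if a joint passes its speed limit or range.

## Working session

There is one attempt and no reset: what is moved stays moved. The work goes in short steps, each a Python script; the robot and the scene stay as the last script left them, time stands still between calls to the robot, and variables do not carry over. Pictures are saved under pics/ and viewed, at most 10 in all, crops included, and the job is handed in when it is done.

```bash
mkdir -p pics; ls; python3 - <<'E'
from rig import ctrl
import cv2,numpy as np
for n in ("scene","side"):
    f=ctrl.grab_frame(n); cv2.imwrite(f"pics/{n}0.png",f["pixels"][:,:,::-1]); np.savez(f"{n}0.npz",**f)
    R=cv2.Rodrigues(np.array(f["rvec"]))[0]; print(n,f["fx"],f["cx"],f["cy"],(-R.T@np.array(f["tvec"])).round(3),R.round(2).tolist())
a=cv2.imread("pics/scene0.png");b=cv2.imread("pics/side0.png")
print(ctrl.read_tool_rot(),ctrl.read_time_s())
E
```

```text
pics
scene 390.3823766563636 255.09656257062414 193.23833515885946 [ 0.988 -0.221  0.736] [[0.35, 0.93, 0.01], [0.75, -0.28, -0.61], [-0.56, 0.22, -0.79]]
side 382.49218580440197 252.01767100894006 199.34731539063685 [ 0.221 -0.726  0.586] [[0.92, -0.39, 0.0], [-0.23, -0.53, -0.82], [0.32, 0.75, -0.58]]
[-1.40269909e-04  2.18637790e-01  9.75805947e-01 -5.00985012e-04] 0.1
```

View pics/scene0.png

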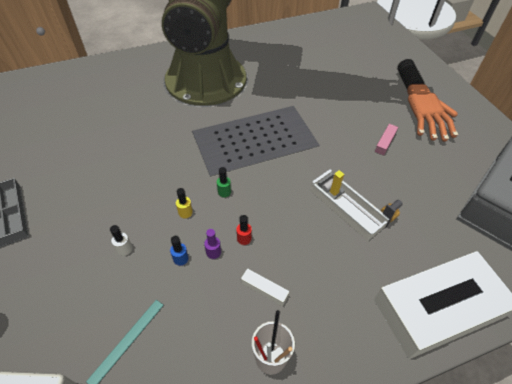

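View pics/side0.png

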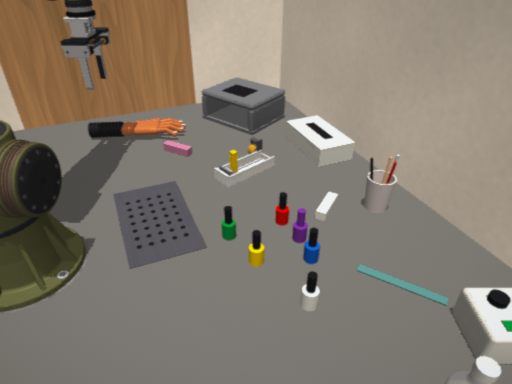

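Scene view: the red bottle is at about (244,233), the yellow post at (338,180), and the tray runs from (318,182) at the front to (385,225) at the rear, by the weight. In the side view red is at (283,215) and the post at (234,160).

```bash
cat > h.py <<'E'
import cv2,numpy as np
def cloud(f):
    R=cv2.Rodrigues(np.array(f["rvec"]))[0]; t=np.array(f["tvec"]).ravel()
    v,u=np.mgrid[:384,:512]; d=f["depth"]
    P=np.stack([(u-f["cx"])/f["fx"]*d,(v-f["cy"])/f["fy"]*d,d],-1)
    return (P-t)@R
def plane(f,uv,z):
    R=cv2.Rodrigues(np.array(f["rvec"]))[0]; t=np.array(f["tvec"]).ravel()
    r=R.T@np.array([(uv[0]-f["cx"])/f["fx"],(uv[1]-f["cy"])/f["fy"],1]); c=-R.T@t
    return c+r*(z-c[2])/r[2]
def quat(yaw):  # tool down, tool y axis at angle yaw+90 (tool x at yaw)
    return [0,np.cos(yaw/2),np.sin(yaw/2),0]
E
python3 - <<'E'
from h import *
for n,box in (("scene",(305,165,410,240)),("side",(205,130,285,190))):
    f={k:v for k,v in np.load(n+"0.npz").items()}; P=cloud(f)
    hsv=cv2.cvtColor(f["pixels"],cv2.COLOR_RGB2HSV); h,s,v=cv2.split(hsv)
    u0,v0,u1,v1=box; B=np.zeros((384,512),bool);B[v0:v1,u0:u1]=1
    w=B&(s<50)&(v>130)
    Q=P[w]; print(n,"white",w.sum(),"zrange",np.percentile(Q[:,2],[2,10,50,90,98]).round(3))
    Q=Q[(Q[:,2]>.024)&(Q[:,2]<.042)]
    r=cv2.minAreaRect((Q[:,:2]*1000).astype(np.float32)); print(r, cv2.boxPoints(r).round(0).tolist())
    y=B&(h>20)&(h<35)&(s>130)&(v>100); Y=P[y]; print("yellow",y.sum(),Y[:,2].max().round(3),"top",Y[Y[:,2]>.078].mean(0).round(4),"n",(Y[:,2]>.078).sum(),"all",np.median(Y,0).round(4))
    rd=((h<6)|(h>174))&(s>150)&(v>80); rd[:, :]&=(np.hypot(P[...,0]-P[rd].mean(0)[0],0)<9)
    k,l,st,c=cv2.connectedComponentsWithStats(rd.astype(np.uint8))
    for i in range(1,k):
        if st[i,4]>40: q=P[l==i]; print("red",c[i].round(1),st[i].tolist(),q.mean(0).round(4),q[:,2].min().round(3),q[:,2].max().round(3),"axis@21mm",plane(f,c[i],.021).round(4))
E
```

```text
scene white 1419 zrange [-0.001  0.001  0.009  0.034  0.038]
((578.7109985351562, 170.4027557373047), (178.20025634765625, 67.92337036132812), 19.180313110351562) [[483.0, 173.0], [506.0, 109.0], [674.0, 168.0], [652.0, 232.0]]
yellow 192 0.736 top [0.5493 0.1459 0.0966] n 50 all [0.5428 0.1494 0.06  ]
red [243.7 235. ] [237, 224, 14, 21, 207] [ 0.5853 -0.0851  0.0358] 0.005 0.736 axis@21mm [ 0.5767 -0.0822  0.021 ]
red [259.3 346.4] [254, 337, 13, 23, 58] [ 0.8254 -0.1444  0.1064] 0.023 0.151 axis@21mm [ 0.8026 -0.1341  0.021 ]
side white 1149 zrange [-0.     0.003  0.018  0.033  0.037]
((576.7798461914062, 166.54917907714844), (178.80393981933594, 68.8762435913086), 20.6063175201416) [[481.0, 167.0], [505.0, 103.0], [673.0, 166.0], [648.0, 230.0]]
yellow 148 0.086 top [0.535  0.1512 0.0827] n 33 all [0.5339 0.1484 0.0583]
red [391.4 171.7] [387, 162, 10, 21, 48] [ 0.8186 -0.1477  0.1212] 0.091 0.15 axis@21mm [ 0.948  -0.0225  0.021 ]
red [281.7 215.1] [276, 205, 13, 20, 212] [ 0.5643 -0.0936  0.0313] 0.003 0.586 axis@21mm [ 0.5707 -0.0818  0.021 ]
```

```bash
python3 - <<'E'
from h import *
from rig import ctrl
F={n:dict(np.load(n+"0.npz").items()) for n in("scene","side")}
def cen(f,lo,hi,box,smin=120,vmin=60):
    h,s,v=cv2.split(cv2.cvtColor(f["pixels"],cv2.COLOR_RGB2HSV)); m=(h>=lo)&(h<=hi)&(s>smin)&(v>vmin)
    u0,v0,u1,v1=box; B=np.zeros_like(m);B[v0:v1,u0:u1]=1; v,u=np.nonzero(m&B); return np.array([u.mean(),v.mean()]),len(u)
def tri(ca,cb,z):
    L=[]
    for n,c in(("scene",ca),("side",cb)):
        p=plane(F[n],c,z)[:2];q=plane(F[n],c,z+.05)[:2];L.append((p,q-p))
    (p,d),(q,e)=L; s=np.linalg.solve(np.c_[d,-e],q-p); return p+s[0]*d, s*.05+z
for nm,lo,hi,b1,b2,z in(("post",20,35,(325,165,348,200),(225,145,245,175),.06),("purple",130,160,(203,225,222,260),(290,205,310,245),.025),("green",45,80,(214,165,234,200),(218,205,240,242),.025),("blue",105,125,(168,233,190,266),(302,225,322,265),.025)):
    a=cen(F["scene"],lo,hi,b1);b=cen(F["side"],lo,hi,b2); print(nm,a,b,*[np.round(t,4) for t in tri(a[0],b[0],z)])
print("red",*tri(np.array([243.7,235]),np.array([281.7,215.1]),.021))
th=np.deg2rad(19.9)
for y in(th+np.pi/2,th-np.pi/2): print(y,ctrl.ik([.535,.152,.2],quat(y)))
E
```

```text
post (array([336.4       , 182.45128205]), 195) (array([233.15646259, 160.04081633]), 147) [0.5363 0.1557] [0.0504 0.0566]
purple (array([212.0623053 , 244.56074766]), 321) (array([299.87240356, 226.91988131]), 337) [ 0.5804 -0.1529] [0.0297 0.0352]
green (array([223.57777778, 187.55555556]), 180) (array([228.46396396, 229.74324324]), 222) [ 0.4345 -0.0814] [0.0148 0.0193]
blue (array([179.39495798, 255.21428571]), 238) (array([311.0433213 , 252.53790614]), 277) [ 0.5708 -0.2221] [0.0121 0.02  ]
red [ 0.57155817 -0.08050676] [0.01235379 0.01994151]
1.918116847941768 [ 2.10963424e-01  3.17996209e-01  1.51026149e+00 -4.44089210e-16
  1.31333495e+00 -1.36357097e-01]
-1.223475805648025 None
```

```bash
python3 - <<'E'
from h import *
from rig import ctrl
y=np.deg2rad(19.9+90)
ctrl.move_pose([.536,.1545,.19],quat(y))
f=ctrl.grab_frame("wrist"); np.savez("w0.npz",**f); cv2.imwrite("pics/w0.png",f["pixels"][:,:,::-1])
print(ctrl.read_time_s(),f["fx"],f["cx"],f["cy"],f["rvec"],f["tvec"])
E
```

```text
1.825 297.3186396354542 258.04936490998983 195.69316167502538 [-2.83732201 -0.498875   -0.06570117] [-0.55667527 -0.05833903  0.36619804]
```

View pics/w0.png

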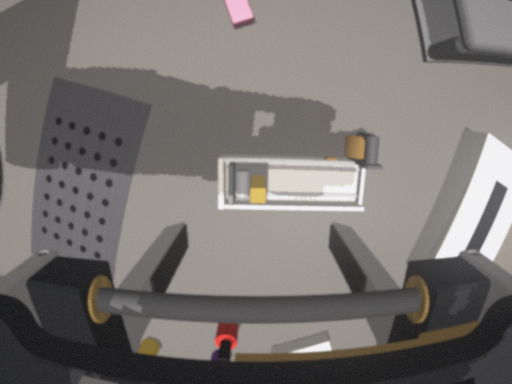

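The wrist view shows the tray square to the image: front corners at about (219,158) and (219,208), rear corner at (364,208), post top at (258,188), centred between the fingers. Next I cast these points onto their heights.

```bash
cat >> h.py <<'E'
def wplane(f,uv,z):
    R=cv2.Rodrigues(np.array(f["rvec"]))[0]; t=np.array(f["tvec"]).ravel(); c=-R.T@t
    p=cv2.fisheye.undistortPoints(np.array([[uv]],float),np.array([[f["fx"],0,f["cx"]],[0,f["fy"],f["cy"]],[0,0,1.]]),np.zeros(4))[0,0]
    r=R.T@np.r_[p,1]; return c+r*(z-c[2])/r[2]
E
python3 - <<'E'
from h import *
f=dict(np.load("w0.npz").items()); h,s,v=cv2.split(cv2.cvtColor(f["pixels"],cv2.COLOR_RGB2HSV))
B=np.zeros((384,512),np.uint8);B[152:214,212:372]=1
w=(B*((s<45)&(v>175))).astype(np.uint8)
P=np.array([wplane(f,(u,vv),.032)[:2]*1000 for vv,u in zip(*np.nonzero(w))],np.float32)
print(len(P),cv2.minAreaRect(P))
for c in((219,158),(219,208),(364,208)): print(wplane(f,c,.034).round(4))
# right wall's outer edge (lowest white px per column) -> yaw and lateral position
cols=range(230,355,4); E=np.array([wplane(f,(u,np.nonzero(w[:,u])[0].max()+.5),.032)[:2] for u in cols])
vx,vy,x0,y0=cv2.fitLine(E.astype(np.float32),cv2.DIST_HUBER,0,.01,.01).ravel(); print("edge yaw",np.degrees(np.arctan(vy/vx)),x0,y0)
t=np.arctan(vy/vx);ex=np.array([np.cos(t),np.sin(t)]);ey=np.array([-ex[1],ex[0]])
c=np.array([x0,y0])+.03*ey
fr=wplane(f,(218.5,183),.036)[:2]; o=c+ex*((fr-c)@ex+.084); print("origin",o,"post pred",o-.04*ex)
m=(B>0)&(h>15)&(h<35)&(s>130)&(v>140); m[:,:245]=0;m[:,275:]=0
vv,u=np.nonzero(m); print("yel",u.min(),u.max(),vv.min(),vv.max()); print(wplane(f,((u.min()+u.max())/2,(vv.min()+vv.max())/2),.084))
E
```

```text
5020 ((575.906494140625, 167.25360107421875), (180.6942138671875, 62.65218734741211), 19.120939254760742)
[0.4838 0.1684 0.034 ]
[0.5024 0.1117 0.034 ]
[0.6689 0.1715 0.034 ]
edge yaw 18.626762 0.58623105 0.13784117
origin [0.57307045 0.16506357] post pred [0.53516568 0.15228749]
yel 251 264 188 201
[0.5352473  0.15541842 0.084     ]
```

```bash
cat >> h.py <<'E'
TH=np.deg2rad(19.1); O=np.array([.573,.1658])
def T(x,y,z): # tray mm -> world
    c,s=np.cos(TH),np.sin(TH); return [O[0]+(c*x-s*y)/1000,O[1]+(s*x+c*y)/1000,z/1000]
Q=quat(TH+np.pi/2)
E
python3 - <<'E'
from h import *
from rig import ctrl
ctrl.gripper_to(0.5,25)
ctrl.move_l(T(-40,0,110),Q,vel=.15)
print(ctrl.move_l(T(-40,0,53),Q,vel=.08,threshold=10))
ctrl.gripper_to(0,25); print("w",ctrl.read_gripper_width()*94,ctrl.read_gripper_force(),ctrl.read_wrist_force())
print(ctrl.move_l(T(39,0,53),Q,vel=.06,threshold=30),ctrl.read_ee_pos(),T(39,0,53),"F",ctrl.read_wrist_force(),"w",ctrl.read_gripper_width()*94)
ctrl.gripper_to(0.5)
ctrl.sleep(.3)
ctrl.move_l(T(39,0,170),vel=.2)
f=ctrl.grab_frame("wrist"); np.savez("w1.npz",**f); cv2.imwrite("pics/w1.png",f["pixels"][:,:,::-1])
print(ctrl.read_time_s())
h,s,v=cv2.split(cv2.cvtColor(f["pixels"],cv2.COLOR_RGB2HSV));m=(h>20)&(h<35)&(s>130)&(v>140)
k,l,st,c=cv2.connectedComponentsWithStats(m.astype(np.uint8))
for i in range(1,k):
    if st[i,4]>60: print(st[i],wplane(f,c[i],.084))
print("expect",T(40,0,84))
E
```

```text
False
w 16.062932880016987 24.997461140155792 [ 4.07948253  2.04573015 -2.06248177]
False [0.61001881 0.17830933 0.05316959] [np.float64(0.6098530075741436), np.float64(0.17856149806018506), 0.053] F [ 2.87226951 -4.06864753  3.84460894] w 16.123701998253324
8.0333
[254 191  15  16 233] [0.61109508 0.18131419 0.084     ]
expect [np.float64(0.6107979564863012), np.float64(0.17888871595916417), 0.084]
```

View pics/w1.png

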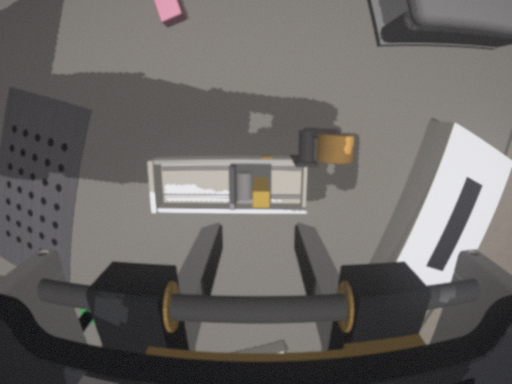

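The post is now at (262,193) and stayed back after release, within 3 mm of its predicted stop position. Next is the bottle.

```bash
python3 - <<'E'
from h import *
from rig import ctrl
b=[.5715,-.0805]
ctrl.move_pose(b+[.14],Q)
f=ctrl.grab_frame("side"); cv2.imwrite("pics/s1.png",f["pixels"][100:280,180:380,::-1].repeat(3,0).repeat(3,1))
print(ctrl.move_l(b+[.047],Q,vel=.1,threshold=8),ctrl.read_ee_pos())
ctrl.gripper_to(0,12); print("w",ctrl.read_gripper_width()*94,ctrl.read_gripper_force())
ctrl.move_l(b+[.07],Q,vel=.1)
f=ctrl.grab_frame("side"); cv2.imwrite("pics/s2.png",f["pixels"][100:280,180:380,::-1].repeat(3,0).repeat(3,1))
print(ctrl.read_time_s())
E
```

```text
False [ 0.57185338 -0.0805515   0.04762913]
w 17.47874279805167 11.997143626213074
11.1917
```

View pics/s2.png

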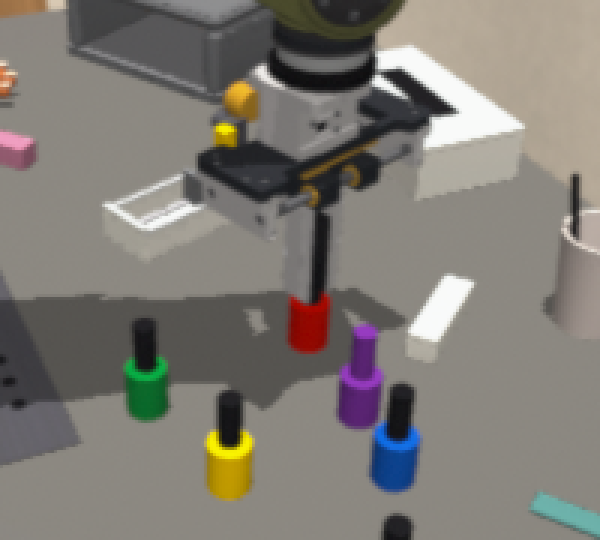

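The red bottle hangs upright in the gripper, with its body at about (308,320) in the crop. Next I carry it to the track.

```bash
python3 - <<'E'
from h import *
from rig import ctrl
p=ctrl.read_ee_pos()
ctrl.move_l([p[0],p[1],.13],Q,vel=.15)
ctrl.move_l(T(-50,0,130),Q,vel=.15)
ctrl.move_l(T(-50,0,64),Q,vel=.12); ctrl.sleep(.3)
print(ctrl.move_l(T(-50,0,52.5),Q,vel=.02,threshold=3),ctrl.read_ee_pos(),ctrl.read_wrist_force())
f=ctrl.grab_frame("scene"); cv2.imwrite("pics/s3.png",f["pixels"][140:260,290:430,::-1].repeat(4,0).repeat(4,1))
ctrl.gripper_to(0.45); ctrl.sleep(.3)
ctrl.move_l(T(-50,0,180),vel=.12)
f=ctrl.grab_frame("scene"); cv2.imwrite("pics/s4.png",f["pixels"][140:260,290:430,::-1].repeat(4,0).repeat(4,1)); np.savez("s4.npz",**f)
P=cloud(f);h,s,v=cv2.split(cv2.cvtColor(f["pixels"],cv2.COLOR_RGB2HSV))
m=((h<6)|(h>174))&(s>150)&(v>60); m[:,:300]=0; m[:,360:]=0;m[:140]=0
q=np.median(P[m],0)-np.r_[O,0]; c,sn=np.cos(TH),np.sin(TH); print(m.sum(),"tray",c*q[0]+sn*q[1],-sn*q[0]+c*q[1],q[2],ctrl.read_time_s())
E
```

```text
True [0.52551243 0.14939626 0.05284989] [-0.76511445 -0.23800039  3.28178686]
156 tray -0.04089480393204051 -0.011158004084187505 0.0445581461383633 17.1833
```

View pics/s4.png

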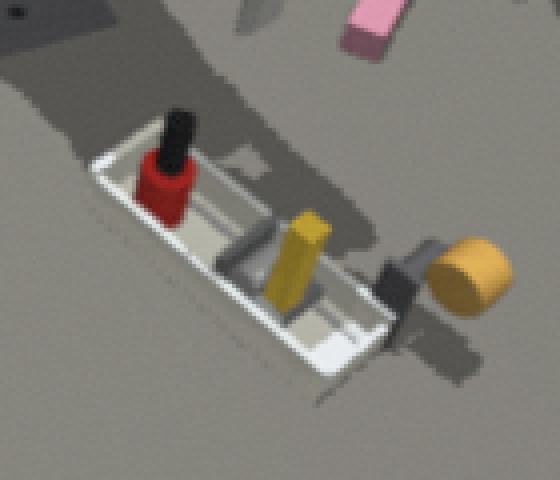

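The bottle stands upright in the track near the front wall, with its body at about (165,190) in the crop and the pusher still back. I check its lateral position, then nudge the post from behind with closed fingers.

```bash
python3 - <<'E'
from h import *
from rig import ctrl
c,sn=np.cos(TH),np.sin(TH)
def tr(p): q=np.array(p)[:2]-O; return np.round([c*q[0]+sn*q[1],-sn*q[0]+c*q[1]],4)
f=dict(np.load("s4.npz").items()); b=tr(plane(f,(290+166/4,140+172/4),.048)); print("bottle in tray",b)
assert abs(b[1])<.012
ctrl.gripper_to(0,20)
ctrl.move_l(T(72,0,150),Q,vel=.15)
print(ctrl.move_l(T(72,0,56),Q,vel=.1,threshold=8))
print(ctrl.move_l(T(29,0,56),Q,vel=.04,threshold=12),ctrl.read_ee_pos(),ctrl.read_wrist_force())
ctrl.sleep(.5); ctrl.move_l(T(40,0,56),vel=.1); ctrl.move_l(T(40,0,180),vel=.15); ctrl.sleep(2)
f=ctrl.grab_frame("scene"); cv2.imwrite("pics/s5.png",f["pixels"][140:260,290:430,::-1].repeat(4,0).repeat(4,1))
f=ctrl.grab_frame("wrist");h,s,v=cv2.split(cv2.cvtColor(f["pixels"],cv2.COLOR_RGB2HSV));m=(h>20)&(h<35)&(s>130)&(v>120)
k,l,st,cc=cv2.connectedComponentsWithStats(m.astype(np.uint8))
for i in range(1,k):
    if st[i,4]>60: print(st[i],tr(wplane(f,cc[i],.084)))
print(ctrl.read_time_s())
E
```

```text
bottle in tray [-0.045  -0.0056]
False
False [0.60049232 0.17529714 0.05594167] [-0.00388643 -1.04925117  0.32836571]
[198 187  15  16 218] [-0.0111  0.0025]
25.1
```

View pics/s5.png

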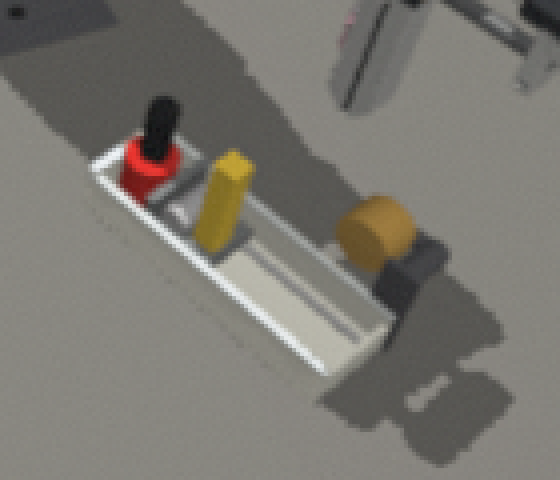

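The pusher has closed on the bottle: the post reads about 0.028 of travel, and the bottle stands upright at the front wall, at about (150,165) in the crop. The track allows it only ±9.5 mm sideways, inside the 15 mm limit.

```bash
python3 -c "
from rig import ctrl
print(ctrl.job_done())"
```

```text
the job is handed in; nothing more can be done
None
```

The job is handed in after about 25 s of robot time: the red bottle stands upright against the tray's front wall with the pusher closed on it at about 0.028 m. I did not measure the pressing force, and the hand-in returned no verdict.

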